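# Take the uncapped vial out of the transport case

### The job

Open the grey transport case by the black tab on the front of its lid, swinging the lid back to upright or beyond so that it stays open. The case is meant to hold capped vials only, but one of the three wells holds a shorter vial without a cap: lift that one out and stand it upright in the square steel tray, leaving the capped vials in their wells and the lid open.

Things in the scene. Friction and masses are not known exactly. Their poses are not given: they have to be found in the camera images.
- case: grey transport case fixed to the worktop; origin under its centre, front to -x, hinge at the back, +x. Base 140 (x) x 220 (y) mm, rim 50 mm high, shut lid's top 115 mm high. Inside, a white insert, top 40 mm high, has three wells along y at x 0, y -60, 0 and 60 mm: 23 mm in diameter, 25 mm deep. Hinge line: along y, through x 70 mm, z 50 mm.
- lid_tab (a point): centre of the black pull tab on the lid's front: an upright disc 26 mm in diameter, 10 mm thick along its y axis (pinch it there; it may pivot between the fingers), 32 mm in front of the lid. With the lid shut it is at x -102, y 0, z 85 mm in the case's frame. Axes turn with the lid: x towards the hinge, y along the hinge, z up while shut.
- lid (a joint): hinge angle of the lid, rad: 0 shut, grows as the tab rises and swings back, about the lid's y axis (right-hand rule); stop at 1.8. It starts shut. The hinge is stiff with friction (about 2 N at the tab) and the lid stays wherever it is left.
- vial_uncapped_centre (a point): centre (half-way up) of the wrong vial: open glass vial without a cap, 19 mm in diameter, 65 mm tall, z along its length, about 22 g. It stands upright in one of the three wells (any of them); its upper 40 mm are free, from 40 to 80 mm above the worktop.
- vial_capped_a_centre (a point): centre (half-way up) of a correctly packed vial: glass, pale screw cap, 18 mm in diameter, 88 mm tall, standing in another well; its top is 103 mm above the worktop. It stays there.
- vial_capped_b_centre (a point): the same for the second correctly packed, capped vial in the remaining well.
- tray_in (a point): centre of the inner floor of a shallow square steel tray that lies loose on the worktop: 110 x 110 x 14 mm outside, 104 x 104 mm inside, floor 3 mm thick; this point is on the floor's upper side, x and y along its sides, z up.
Things that resemble listed ones, but are neither listed nor needed, are in the scene too. What is shaped like the part that bears tray_in but orange or yellow is not meant.

How it is judged:
By the outcome, as a careful person would: the job done as asked, in the order asked, and still so for the second after the job is handed in, with the robot touching nothing.
It also fails if it takes over 54 s, if anything falls off the work surface, if the arm or the gripper's body presses on something with over 40 N, if the wrist force passes 120 N, or if a joint passes its speed limit or range.

### The arm

A 6-joint arm with a two-finger parallel gripper is mounted at the origin on a cart in front of the work surface, level with it; the furniture and walls round the work are solid. World frame = base frame: x ahead of the robot, y to its left, z up, the work surface at z = 0. Lengths are in mm, angles in rad, forces in N, time in s.
With the tool pointing down it reaches from about 300 to 775 mm from the base axis. Payload 14.6 kg.
Tool frame: the origin (TCP) lies midway between the tips of the shut fingers; the grasp point (between the pads) lies grasp_offset behind it (grasp_offset is the distance from the TCP to the grasp point, in mm); z points along the fingers, y is the line along which they close (so a half turn about z gives the same grasp; the last joint's range is limited). The gripper opens to 94 mm and grips with 3 to 60 N. Pads are 16 mm wide; open, the fingers measure 119 mm over their backs; the gripper's body (75 mm by 177 mm) begins 78 mm behind the grasp point.
Start: joints at [-1.288, 0.3, 1.521, -0, 1.321, -0.067], TCP at [188.483, -516.685, 205.446] pointing down, gripper open.
Joint ranges: [-3.03, 3.03], [-0.79, 2.21], [0.23, 2.52], [-1.04, 4.18], [0, 3.07], [-2.55, 2.55]. Speed limits (rad/s): [2.22, 2.22, 2.57, 3.14, 3.14, 3.14].

### API

Orientations are given as [roll, pitch, yaw] about the fixed x, y, z axes, in that order (R = Rz(yaw) Ry(pitch) Rx(roll)).
In Python, from cell import * gives the robot as it stands. The module is installed in compiled form; this text tells all that it offers.
- The arm moves only by the shell command python3 -m jog 'ROWS' [FORCE]. ROWS is JSON, a list of rows, each a list of 3 entries, a list of its own where there are three numbers: the finger opening in mm, from 0 to 94, then the shift along the tool's x, y, z in units of 50 mm (1.0 is 50 mm), then the turn about the tool's z in units of 180 degrees (1.0 is 180 degrees). In form: [[fingers, [dx, dy, dz], twist], ...]. A call has 1 to 20 rows; each row shifts and turns the commanded pose from where the row before left it, along the tool's axes as they then stand; what a row does not reach is not made up. A row lasts 1/10 s, in which the tool goes at most 50 mm and 8.59 degrees, less where a joint would pass 70% of its speed; a pose out of reach is approached as far as the arm can. A call with a number of a shift or a turn outside -1 to 1 is refused whole. A call with a gripper value outside its range is refused whole. The fingers move at their own pace and stop on an object; FORCE is the grip in N (left out, the last holds). Time passes only in rows, so rows that do not move let the fingers close. It gives the time, the measured TCP pose, the force, the opening and the grip force at its end, in the units of the state.
- read_state(): the state, without advancing time (a new reading comes with each control period).
- camera(name): name is "scene" or "top"; returns the picture (384x512x3 uint8, red, green, blue); there is no depth.
- calibration(name): a dict with "mtx" (3x3 intrinsics, pixels), "cam_to_world" (4x4, takes a point from camera to world coordinates). Camera axes: x right, y down, z forward; pixel columns grow to the right and rows downward; lengths in mm; the calibration is good to about 2 mm. A picture is of the moment at which its call begins. calibration takes no time and is no camera call.
- sign_off(): hands the job in; it is judged then, once.
Trained networks look in the newest picture that a camera, given by its name, has taken for a name from the list of things; names that differ only in an ending like _2 or _b are one class to them, and where a whole thing is asked for, a point or a joint stands for the part that bears it (a point fixed in the world has none). Each returns a list of dicts, best first, with "conf" (0 to 1); they miss things now and then, are a little off and sometimes report something else, mostly with a low value. They report only what shows in the picture. A call takes as long as a camera call. They do not tell look-alikes from the thing itself.
- regions_of(camera, query): "pixels" (384x512 bool, what is visible of it) and "rect" ([centre column, centre row, width, height] in pixels, round what is visible of it).
The state is a dict: "clock": time; "joints": joint angles; "qd": joint speeds; "effort": joint torques, N m; "eef_pos": TCP position; "eef_rot": TCP orientation; "wrist_force": force on the tool from outside, world axes, zero at the start; "moment": the same for the moment, N m; "finger_gap": finger opening in mm; "finger_force": force on a finger pad.
Only numpy, scipy, OpenCV 4.12 (cv2) and the standard library are available. Lean on these libraries where they do the work, as an engineer would, in place of code of your own. Each camera call takes 0.05 s, during which the arm holds its last target. There are 200 camera calls.

## Working session

There is one attempt and no reset: what is moved stays moved. The work goes in short steps, Python scripts to look and compute and a shell command to move; the robot and the scene stay as the last step left them, time stands still between calls to the robot, and variables do not carry over. Pictures are saved under pics/ and viewed, at most 10 in all, crops included, and the job is handed in when it is done.

```bash
mkdir -p pics
python3 - <<'E'
from cell import *
import cv2,numpy as np
s=read_state();print({k:np.round(v,3).tolist() for k,v in s.items()})
for n in("scene","top"):
    im=camera(n);cv2.imwrite(f"pics/{n}0.png",im[...,::-1])
    c=calibration(n);print(n,np.round(c["mtx"],1).tolist(),np.round(c["cam_to_world"],3).tolist())
    for q in("case","lid_tab","lid","tray_in","vial_uncapped_centre","vial_capped_a_centre"):
        for r in regions_of(n,q)[:4]:print(q,round(r["conf"],2),np.round(r["rect"],1))
E
```

```text
{'clock': 0.0, 'joints': [-1.288, 0.3, 1.522, -0.0, 1.321, -0.067], 'qd': [-0.002, -0.0, -0.0, 0.001, -0.0, -0.001], 'effort': [-0.004, -53.181, -35.274, 0.071, 0.024, -0.0], 'eef_pos': [188.414, -516.446, 204.893], 'eef_rot': [-3.14, -0.0, 0.35], 'wrist_force': [0.539, 0.202, 0.559], 'moment': [-0.046, -0.002, -0.008], 'finger_force': 0.0, 'finger_gap': 93.791}
scene [[363.8, 0.0, 253.0], [0.0, 363.8, 192.2], [0.0, 0.0, 1.0]] [[-0.559, -0.596, 0.577, -368.702], [-0.829, 0.385, -0.406, 319.882], [0.02, -0.705, -0.709, 1058.974], [0.0, 0.0, 0.0, 1.0]]
case 0.82 [156.9 210.1  76.   69.6]
lid_tab 0.98 [157.1 205.4  71.9  54.4]
lid 0.7 [156.1 205.8  66.5  52.2]
tray_in 0.72 [326.2 207.3  34.7  30.7]
tray_in 0.64 [344.2 171.7  18.3  19.8]
top [[415.9, 0.0, 244.5], [0.0, 415.9, 189.3], [0.0, 0.0, 1.0]] [[-0.014, -0.997, 0.072, 344.634], [-1.0, 0.016, 0.017, -269.635], [-0.018, -0.072, -0.997, 1651.51], [0.0, 0.0, 0.0, 1.0]]
case 0.69 [159.4 165.9  65.3  50.9]
lid_tab 0.94 [155.7 167.3  58.4  50. ]
lid 0.62 [155.2 164.3  66.2  48.3]
tray_in 0.94 [362.5 207.1  33.7  35.3]
tray_in 0.93 [229.9 198.3  32.3  29.3]
tray_in 0.66 [306.6 237.1  32.6  32.6]
```

```bash
python3 -c "
import cv2,numpy as np
cv2.imwrite('pics/both.png',cv2.resize(np.vstack([cv2.imread('pics/scene0.png'),cv2.imread('pics/top0.png')]),(400,600)))"
```

```text
(no output)
```

View pics/scene0.png

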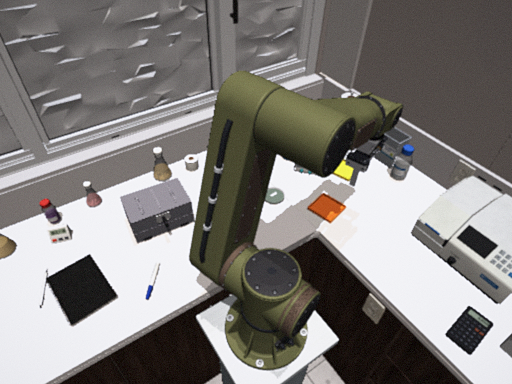

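View pics/top0.png

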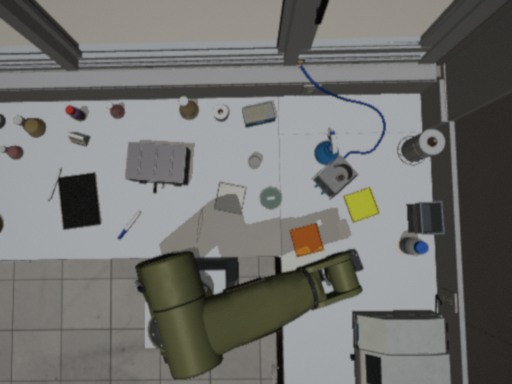

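Trays in the top image: steel (230,198), yellow (362,207) and orange (306,237). By the description I choose the steel one. The case is at (158,163) with its tab at about (155,188). I'll fit poses and check them in a crop.

```bash
cat > h.py <<'E'
from cell import *
import cv2,numpy as np
from scipy.optimize import minimize
def proj(n,P):
    c=calibration(n);T=np.linalg.inv(c["cam_to_world"]);p=np.atleast_2d(P)@T[:3,:3].T+T[:3,3]
    p=p@c["mtx"].T;return p[:,:2]/p[:,2:]
def ray(n,uv,z):
    c=calibration(n);M=c["cam_to_world"];d=M[:3,:3]@np.linalg.inv(c["mtx"])@[*uv,1];o=M[:3,3]
    return o+d*(z-o[2])/d[2]
def w(p,P):
    P=np.atleast_2d(P);c,s=np.cos(p[2]),np.sin(p[2])
    return np.c_[p[0]+c*P[:,0]-s*P[:,1],p[1]+s*P[:,0]+c*P[:,1],P[:,2]]
def box(x,y,z0,z1):return np.array([[a*x/2,b*y/2,c] for a in(-1,1) for b in(-1,1) for c in(z0,z1)])
def fit(masks,B,p0):
    S=4
    def cost(q):
        t=0
        for n,m in masks.items():
            h=cv2.convexHull(proj(n,w(q*[1,1,.01],B)).astype(np.float32))
            g=np.zeros((384*S,512*S),np.uint8);cv2.fillPoly(g,[np.round(h*S+S/2).astype(int)],1)
            M=cv2.resize(m.astype(np.uint8),None,fx=S,fy=S,interpolation=0)
            t+=1-(g&M).sum()/(g|M).sum()
        return t
    q0=np.array(p0)*[1,1,100]
    r=minimize(cost,q0,method="Nelder-Mead",options=dict(initial_simplex=[q0,q0+[20,0,0],q0+[0,20,0],q0+[0,0,15]]))
    return r.x*[1,1,.01],r.fun
E
python3 - <<'E'
from h import *
for n in("scene","top"):camera(n)
mk={n:regions_of(n,"case")[0]["pixels"]|regions_of(n,"lid")[0]["pixels"] for n in("scene","top")}
g=ray("top",(158,163),60);print(g)
B=box(140,220,0,115)
for k in (("top",),("scene",),("scene","top")):
    p,f=fit({n:mk[n] for n in k},B,[g[0],g[1],-.1]);print(k,p,f)
t=[r for r in regions_of("top","tray_in") if abs(r["rect"][0]-230)<8][0]["pixels"]
g=ray("top",(230,198),10);tp,f=fit({"top":t},box(110,110,0,14),[g[0],g[1],-.1]);print("tray",tp,f)
a=camera("top");b=camera("scene")
def draw(im,n,P,r,f):
    c0,r0,c1,r1=r;o=cv2.resize(im[r0:r1,c0:c1],None,fx=f,fy=f,interpolation=2)[...,::-1].copy()
    for u in proj(n,P):cv2.circle(o,tuple(int(v) for v in (u-[c0,r0]+.5)*f),2,(0,255,0),1)
    return o
P=np.vstack([w(p,B),w(p,[[-102,0,85]]),w(tp,box(110,110,14,14))])
A=draw(a,"top",P,(110,120,260,220),5);C=draw(b,"scene",P,(110,160,210,250),3)
A=cv2.resize(A,(750,500))
cv2.imwrite("pics/c1.png",A);cv2.imwrite("pics/c2.png",cv2.resize(C,None,fx=2,fy=2))
print("tab",w(p,[[-102,0,85]]))
E
```

```text
[567.50539855  90.62184197  60.        ]
('top',) [ 5.63371852e+02  8.77922060e+01 -8.71197600e-02] 0.03816002122681328
('scene',) [ 5.61905638e+02  9.03239948e+01 -9.92092365e-02] 0.021065919760148377
('scene', 'top') [ 5.63399042e+02  8.97023943e+01 -8.46946266e-02] 0.06967491917961965
tray [ 4.31868410e+02 -1.82059750e+02 -1.97722643e-01] 0.11799809038828768
tab [[461.76465592  98.33092191  85.        ]]
```

View pics/c1.png

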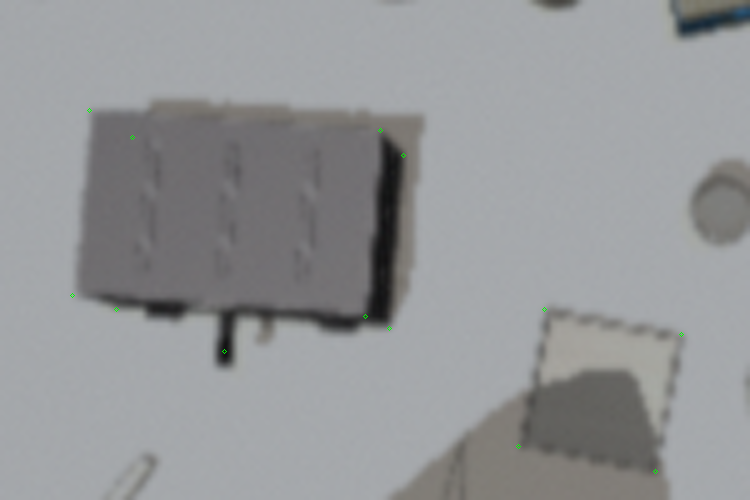

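View pics/c2.png

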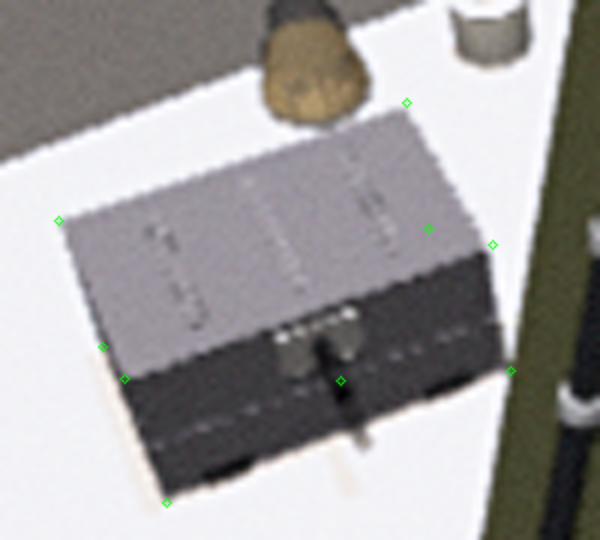

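```bash
python3 - <<'E'
from h import *
p=[563.4,89.7,-.0873]
for z in(0,30,60,85):print(z,ray("top",(154.8,192.5),z)[:2],ray("scene",(170.5,233.5),z)[:2],ray("scene",(167.5,239),z)[:2],ray("top",(163,186),z)[:2])
for q in([-115,0,85],[-102,0,72],[-102,0,98],[-70,0,85],[-115,0,40]):
  W=w(p,[q]);print(q,W,(proj("scene",W)-[110,160]+.5)*6,(proj("top",W)-[110,120]+.5)*5)
E
python3 - <<'E'
from h import *
c=camera("scene")
cv2.imwrite("pics/c3.png",cv2.resize(c[190:250,140:200],None,fx=9,fy=9,interpolation=0)[...,::-1])
E
```

```text
0 [457.39469987 116.97012452] [479.69789014  87.22521868] [462.50036541 107.01369098] [482.92635831  84.08270467]
30 [455.34637164 109.94736716] [455.6633285   93.81621819] [438.95299759 113.04409695] [480.41424266  77.65735354]
60 [453.29804341 102.9246098 ] [431.62876686 100.40721771] [415.40562976 119.07450292] [477.902127   71.2320024]
85 [451.59110323  97.072312  ] [411.59996549 105.8997173 ] [395.78282324 124.09984122] [475.80869729  65.87754313]
[-115, 0, 85] [[448.83794593  99.72675254  85.        ]] [[348.08591746 396.4061101 ]] [[223.00713442 368.67958708]]
[-102, 0, 72] [[461.788439    98.59329355  72.        ]] [[343.72857051 395.4424614 ]] [[228.49685852 352.81846326]]
[-102, 0, 98] [[461.788439    98.59329355  98.        ]] [[337.00237677 366.37530126]] [[220.47150506 350.38757845]]
[-70, 0, 85] [[493.66657578  95.80324067  85.        ]] [[321.8530337  343.94307543]] [[228.22670728 309.68749146]]
[-115, 0, 40] [[448.83794593  99.72675254  40.        ]] [[359.31795246 445.38940246]] [[236.56136221 372.29999573]]
```

View pics/c3.png

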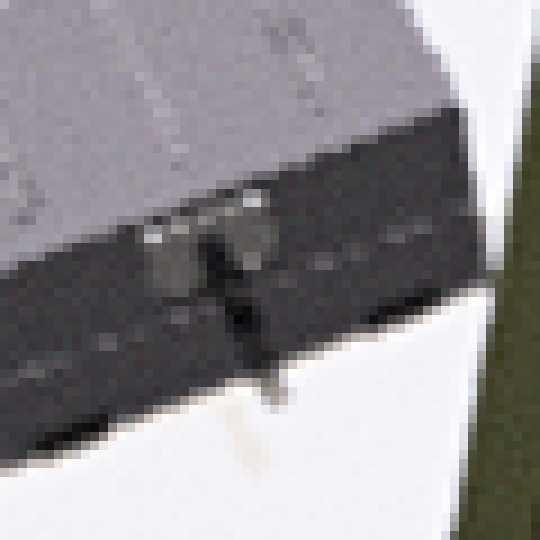

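```bash
python3 -m jog '[[40,[0,0,0],0.046],[40,[0,0,0],0.046],[40,[0,0,0],0.046],[40,[0,0,0],0]]' 30
cat >> h.py <<'E'
from scipy.spatial.transform import Rotation as Ro
def to(*P):
    s=read_state();R=Ro.from_euler("xyz",s["eef_rot"]).as_matrix();q=s["eef_pos"]
    print("at",np.round(q,1),"yaw",round(s["eef_rot"][2],4),"t",s["clock"],"gap",round(s["finger_gap"],1))
    for p in P:
        print("units",np.round(R.T@(np.array(p)-q)/50,3));q=np.array(p)
E
python3 - <<'E'
from h import *
import cell
print([k for k in dir(cell) if k[0]!="_"],getattr(cell,"grasp_offset",None))
to([461.8,98.5,190])
E
```

```text
clock: 1.6
eef_pos: [188.5, -516.7, 205.5]
eef_rot: [3.142, 0.0, -0.086]
wrist_force: [0.9, 0.4, -1.1]
finger_gap: 65.1
finger_force: 0.0
['Unreachable', 'calibration', 'camera', 'grasp_offset', 'read_state', 'regions_of', 'sign_off'] 18.8
at [ 188.5 -516.7  205.5] yaw -0.0861 t 1.6 gap 65.1
units [  4.387 -12.728   0.309]
```

```bash
python3 -m jog '[[40,[0.29,-0.85,0.02],0],[40,[0.29,-0.85,0.02],0],[40,[0.29,-0.85,0.02],0],[40,[0.29,-0.85,0.02],0],[40,[0.29,-0.85,0.02],0],[40,[0.29,-0.85,0.02],0],[40,[0.29,-0.85,0.02],0],[40,[0.29,-0.85,0.02],0],[40,[0.29,-0.85,0.02],0],[40,[0.29,-0.85,0.02],0],[40,[0.29,-0.85,0.02],0],[40,[0.29,-0.85,0.02],0],[40,[0.29,-0.85,0.02],0],[40,[0.29,-0.85,0.02],0],[40,[0.29,-0.85,0.02],0],[40,[0,0,0],0]]' 30
python3 - <<'E'
from h import *
to([461.8,98.5,190],[461.8,98.5,66.2])
E
```

```text
clock: 3.2
eef_pos: [459.4, 104.0, 190.1]
eef_rot: [-3.141, 0.0, -0.075]
wrist_force: [-0.4, -0.6, 0.3]
finger_gap: 40.1
finger_force: 0.0
at [459.4 104.  190.1] yaw -0.0749 t 3.2 gap 40.1
units [0.056 0.106 0.001]
units [1.000e-03 1.000e-03 2.476e+00]
```

```bash
python3 -m jog '[[40,[0.05,0.1,0],0.003],[40,[0,0,0.6],0],[40,[0,0,0.6],0],[40,[0,0,0.6],0],[40,[0,0,0.4],0],[40,[0,0,0.27],0],[40,[0,0,0],0]]' 30
python3 - <<'E'
from h import *
to([461.8,98.5,66.2])
c=camera("top");a=camera("scene")
A=cv2.resize(c[150:210,115:195],(800,600),interpolation=2)[:,:,::-1];cv2.imwrite("pics/d1.png",A)
E
```

```text
clock: 3.9
eef_pos: [459.6, 93.5, 65.7]
eef_rot: [3.141, 0.003, -0.093]
wrist_force: [0.2, 0.2, 1.1]
finger_gap: 39.9
finger_force: 0.0
at [459.6  93.5  65.7] yaw -0.0933 t 3.9 gap 39.9
units [ 0.034 -0.103 -0.009]
```

View pics/d1.png

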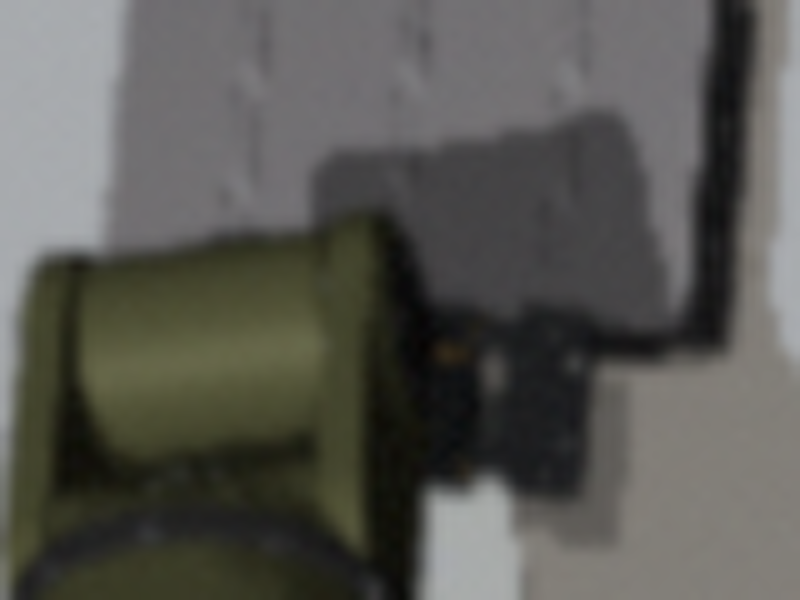

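The gripper hides the tab at about (490,360) in this crop, so the picture tells nothing more. I'll correct y by 5 mm and close.

```bash
python3 -m jog '[[40,[0.03,-0.1,0],0],[0,[0,0,0],0],[0,[0,0,0],0],[0,[0,0,0],0],[0,[0,0,0],0],[0,[0,0,0],0],[0,[0,0,0],0],[0,[0,0,0],0],[0,[0,0,0],0]]' 40
python3 - <<'E'
from h import *
to([461.8,98.5,66.2])
s=read_state();y=s["eef_rot"][2];print(y)
# arc increments in tool x (along case x) and z(down)
g=lambda t:np.array([-172*np.cos(t)+35*np.sin(t),172*np.sin(t)+35*np.cos(t)])
t=np.linspace(0,1.68,24)
for a,b in zip(t,t[1:]):
    d=(g(b)-g(a))/50;print(f"[0,[{d[0]:.2f},0,{-d[1]:.2f}],0]",end=",")
E
```

```text
clock: 4.9
eef_pos: [462.5, 99.2, 67.0]
eef_rot: [3.14, 0.0, -0.093]
wrist_force: [-0.9, -8.3, 2.8]
finger_gap: 9.5
finger_force: 40.0
at [462.5  99.2  67. ] yaw -0.093 t 4.9 gap 9.5
units [-0.013  0.016  0.016]
-0.09299462193113328
[0,[0.06,0,-0.25],0],[0,[0.08,0,-0.24],0],[0,[0.10,0,-0.24],0],[0,[0.11,0,-0.23],0],[0,[0.13,0,-0.22],0],[0,[0.15,0,-0.21],0],[0,[0.16,0,-0.20],0],[0,[0.17,0,-0.19],0],[0,[0.19,0,-0.17],0],[0,[0.20,0,-0.16],0],[0,[0.21,0,-0.15],0],[0,[0.22,0,-0.13],0],[0,[0.23,0,-0.11],0],[0,[0.24,0,-0.10],0],[0,[0.24,0,-0.08],0],[0,[0.25,0,-0.06],0],[0,[0.25,0,-0.04],0],[0,[0.26,0,-0.02],0],[0,[0.26,0,-0.00],0],[0,[0.26,0,0.01],0],[0,[0.25,0,0.03],0],[0,[0.25,0,0.05],0],[0,[0.25,0,0.07],0],
```

```bash
python3 -m jog '[[0,[0.06,0.02,-0.25],0],[0,[0.08,0,-0.24],0],[0,[0.10,0,-0.24],0],[0,[0.11,0,-0.23],0],[0,[0.13,0,-0.22],0],[0,[0.15,0,-0.21],0],[0,[0.16,0,-0.20],0],[0,[0.17,0,-0.19],0],[0,[0.19,0,-0.17],0],[0,[0.20,0,-0.16],0],[0,[0,0,0],0]]'
python3 - <<'E'
from h import *
to([600,90,200])
E
```

```text
clock: 6.0
eef_pos: [530.8, 92.9, 173.4]
eef_rot: [-3.141, -0.001, -0.093]
wrist_force: [-0.5, 3.4, 0.7]
finger_gap: 9.6
finger_force: 40.0
at [530.8  92.9 173.4] yaw -0.0933 t 6.0 gap 9.6
units [ 1.383 -0.071 -0.532]
```

Tracking well; on to about 96°.

```bash
python3 -m jog '[[0,[0.21,0,-0.15],0],[0,[0.22,0,-0.13],0],[0,[0.23,0,-0.11],0],[0,[0.24,0,-0.10],0],[0,[0.24,0,-0.08],0],[0,[0.25,0,-0.06],0],[0,[0.25,0,-0.04],0],[0,[0.26,0,-0.02],0],[0,[0.26,0,0],0],[0,[0.26,0,0.01],0],[0,[0.25,0,0.03],0],[0,[0.25,0,0.05],0],[0,[0.25,0,0.07],0],[0,[0,0,0],0],[0,[0,0,0],0]]'
python3 - <<'E'
from h import *
to([677.7,78,199])
print(read_state()["joints"])
E
```

```text
clock: 7.5
eef_pos: [688.3, 78.7, 200.4]
eef_rot: [-3.14, -0.003, -0.093]
wrist_force: [1.5, 6.0, 5.2]
finger_gap: 9.6
finger_force: 40.0
at [688.3  78.7 200.4] yaw -0.0927 t 7.5 gap 9.6
units [-0.211  0.035  0.027]
[6.06761102e-02 6.33869866e-01 1.05190380e+00 9.85542565e-04
 1.45302977e+00 1.72407438e+00]
```

```bash
python3 -m jog '[[30,[0,0,0],0],[30,[0,0,0],0],[30,[0,0,0],0],[30,[0,0,0],0],[30,[0,0,-0.2],0],[30,[0,0,-0.5],0],[30,[0,0,-0.5],0],[30,[-0.3,0.3,-0.2],0],[30,[-0.6,0.6,0],0],[30,[-0.6,0.7,0],0],[30,[-0.6,0.7,0],0],[30,[-0.6,0.7,0],0],[30,[-0.6,0.7,0],0],[30,[-0.6,0.7,0],0],[30,[0,0.7,0],0],[30,[0,0.7,0],0],[30,[0,0,0],0]]'
python3 - <<'E'
from h import *
c=camera("top");a=camera("scene")
for n in("scene","top"):
    for q in("vial_uncapped_centre","vial_capped_a_centre","lid","case"):
        for r in regions_of(n,q)[:4]:
            print(n,q,round(r["conf"],2),np.round(r["rect"],1))
p=[563.4,89.7,-.0873]
for y in(-60,0,60):
    for h in (40,80,103):
        W=w(p,[[0,y,h]]);print(y,h,W.round(1),proj("scene",W).round(1),proj("top",W).round(1))
A=cv2.resize(c[130:205,115:215],(533,400),interpolation=2);B=cv2.resize(a[145:245,115:215],(400,400),interpolation=2)
o=np.hstack([A,B])[:,:,::-1];cv2.imwrite("pics/e1.png",cv2.resize(o,(800,343),interpolation=3))
E
```

```text
clock: 9.2
eef_pos: [465.7, -195.7, 269.8]
eef_rot: [3.141, -0.001, -0.097]
wrist_force: [0.1, 0.1, -0.2]
finger_gap: 30.2
finger_force: 0.0
scene vial_capped_a_centre 0.62 [144.4 212.2  11.6   9.4]
scene lid 0.92 [135.3 182.4  41.1  51.9]
scene lid 0.66 [143.  213.4  10.   11.3]
scene case 0.76 [136.3 197.3  53.3  88.6]
top lid 0.94 [154.5 133.7  71.4  25.7]
top case 0.97 [157.8 151.8  70.2  66.3]
-60 40 [[558.2  29.9  40. ]] [[174.1 206.6]] [[174.6 165.8]]
-60 80 [[558.2  29.9  80. ]] [[172.6 199.3]] [[172.7 164.5]]
-60 103 [[558.2  29.9 103. ]] [[171.8 195. ]] [[171.5 163.6]]
0 40 [[563.4  89.7  40. ]] [[158.7 212.2]] [[159.4 164.7]]
0 80 [[563.4  89.7  80. ]] [[156.9 204.9]] [[157.1 163.4]]
0 103 [[563.4  89.7 103. ]] [[155.9 200.5]] [[155.7 162.5]]
60 40 [[568.6 149.5  40. ]] [[142.9 217.9]] [[144.2 163.7]]
60 80 [[568.6 149.5  80. ]] [[140.7 210.6]] [[141.5 162.3]]
60 103 [[568.6 149.5 103. ]] [[139.4 206.3]] [[139.9 161.4]]
```

View pics/e1.png

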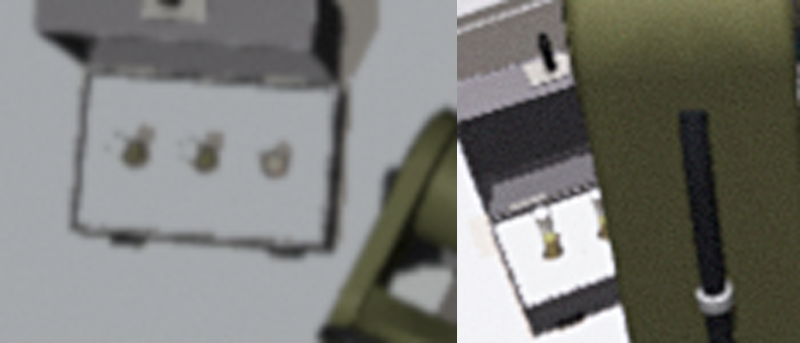

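Run:
```python
from h import *
c=np.mean([camera("top").astype(float) for _ in range(4)],0).astype(np.uint8)
cv2.imwrite("pics/e2.png",cv2.resize(c[148:178,130:190],(800,400),interpolation=2)[:,:,::-1])
g=c[148:178,130:190].mean(2)
```

```text
(no output)
```

View pics/e2.png

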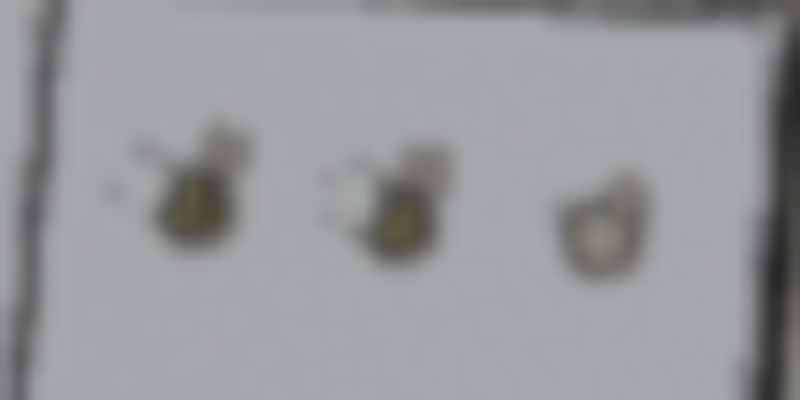

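The uncapped vial is the right-hand one at crop (600,235), in the y = −60 well. The other two, at (195,210) and (402,230), show caps reaching up-left. The lid is open. I'll approach from above.

Run:
```python
from h import *
to([558.2,29.9,170])
```

```text
at [ 466.4 -192.5  268.9] yaw -0.093 t 9.9 gap 30.1
units [ 1.415 -4.599  1.979]
```

```bash
python3 -m jog '[[40,[0.18,-0.57,0.2],0],[40,[0.18,-0.57,0.2],0],[40,[0.18,-0.57,0.2],0],[40,[0.18,-0.58,0.2],0],[40,[0.18,-0.58,0.2],0],[40,[0.18,-0.58,0.2],0],[40,[0.17,-0.58,0.2],0],[40,[0.17,-0.57,0.2],0],[40,[0,0,0.2],0],[40,[0,0,0],0],[40,[0,0,0],0],[40,[0,0,0],0]]' 12
python3 - <<'E'
from h import *
to([558.2,29.9,165],[558.2,29.9,47])
E
```

```text
clock: 11.1
eef_pos: [558.5, 29.0, 179.7]
eef_rot: [-3.142, -0.001, -0.094]
wrist_force: [-0.5, -0.1, 0.3]
finger_gap: 40.0
finger_force: 0.0
at [558.5  29.  179.7] yaw -0.0942 t 11.1 gap 40.0
units [-0.009 -0.017  0.294]
units [-2.00e-03  0.00e+00  2.36e+00]
```

```bash
python3 -m jog '[[40,[0,-0.02,0.4],0],[40,[0,0,0.4],0],[40,[0,0,0.4],0],[40,[0,0,0.4],0],[40,[0,0,0.4],0],[40,[0,0,0.3],0],[40,[0,0,0.2],0],[40,[0,0,0.15],0],[40,[0,0,0],0],[40,[0,0,0],0]]' 12
python3 -m jog '[[8,[0,0,0],0],[8,[0,0,0],0],[8,[0,0,0],0],[8,[0,0,0],0],[8,[0,0,0],0],[8,[0,0,0],0],[8,[0,0,0],0],[8,[0,0,0],0]]' 12
```

```text
clock: 12.1
eef_pos: [558.9, 30.7, 47.1]
eef_rot: [-3.142, -0.001, -0.093]
wrist_force: [0.4, 0.0, -0.4]
finger_gap: 40.1
finger_force: 0.0
clock: 12.9
eef_pos: [558.8, 30.8, 46.7]
eef_rot: [-3.141, -0.001, -0.093]
wrist_force: [-1.4, -0.1, 4.8]
finger_gap: 18.7
finger_force: 12.0
```

```bash
python3 -m jog '[[8,[0,0,-0.1],0],[8,[0,0,-0.2],0],[8,[0,0,-0.3],0],[8,[0,0,-0.4],0],[8,[0,0,-0.4],0],[8,[0,0,-0.4],0],[8,[0,0,-0.3],0],[8,[0,0,-0.2],0],[8,[0,0,-0.1],0],[8,[0,0,0],0]]' 12
python3 - <<'E'
from h import *
to([431.9,-182,150],[431.9,-182,35.7])
c=camera("top");t=[r for r in regions_of("top","tray_in") if abs(r["rect"][0]-230)<10]
for r in t:print(r["conf"],r["rect"],ray("top",r["rect"][:2],8))
E
```

```text
clock: 13.9
eef_pos: [558.6, 30.8, 166.8]
eef_rot: [-3.142, -0.001, -0.093]
wrist_force: [1.0, -0.3, -0.6]
finger_gap: 19.0
finger_force: 12.0
at [558.6  30.8 166.8] yaw -0.0932 t 13.9 gap 19.0
units [-2.128  4.473  0.335]
units [-1.000e-03  0.000e+00  2.286e+00]
0.72 [229.1, 197.7, 34.6, 33.2] [ 431.59123778 -180.28307993    8.        ]
```

```bash
python3 -m jog '[[8,[-0.06,0.2,0],0],[8,[-0.12,0.3,0],0],[8,[-0.2,0.4,0],0],[8,[-0.2,0.4,0],0],[8,[-0.2,0.4,0],0],[8,[-0.2,0.4,0],0],[8,[-0.2,0.4,0],0],[8,[-0.2,0.4,0],0],[8,[-0.2,0.4,0],0],[8,[-0.2,0.4,0],0],[8,[-0.2,0.4,0.1],0],[8,[-0.2,0.2,0.1],0],[8,[-0.1,0.1,0.1],0],[8,[-0.05,0.07,0],0],[8,[0,0,0],0],[8,[0,0,0],0],[8,[0,0,0],0]]' 12
python3 - <<'E'
from h import *
to([431.9,-182,36])
E
```

```text
clock: 15.7
eef_pos: [422.1, -180.5, 151.6]
eef_rot: [3.142, -0.0, -0.092]
wrist_force: [0.7, -0.1, -0.6]
finger_gap: 18.7
finger_force: 12.0
at [ 422.1 -180.5  151.6] yaw -0.0924 t 15.7 gap 18.7
units [0.197 0.011 2.312]
```

```bash
python3 -m jog '[[8,[0.1,0,0.2],0],[8,[0.1,0,0.3],0],[8,[0,0,0.4],0],[8,[0,0,0.4],0],[8,[0,0,0.4],0],[8,[0,0,0.3],0],[8,[0,0,0.15],0],[8,[0,0,0.07],0],[8,[0,0,0.02],0],[8,[0,0,0],0],[8,[0,0,0],0]]' 12
python3 -m jog '[[8,[0,0,0.02],0],[8,[0,0,0.02],0],[8,[0,0,0],0],[8,[0,0,0],0]]' 12
```

```text
clock: 16.8
eef_pos: [432.1, -181.9, 40.0]
eef_rot: [3.141, -0.001, -0.093]
wrist_force: [-0.1, 0.3, -0.7]
finger_gap: 18.8
finger_force: 12.0
clock: 17.2
eef_pos: [431.7, -181.8, 37.5]
eef_rot: [3.142, 0.0, -0.093]
wrist_force: [-0.9, 0.6, -0.1]
finger_gap: 18.6
finger_force: 12.0
```

```bash
python3 -m jog '[[8,[0,0,0.02],0],[8,[0,0,0],0],[8,[0,0,0],0]]' 12
python3 -m jog '[[8,[0,0,0.02],0],[8,[0,0,0],0],[8,[0,0,0],0]]' 12
python3 -m jog '[[8,[0,0,0.02],0],[8,[0,0,0],0],[8,[0,0,0],0]]' 12
```

```text
clock: 17.5
eef_pos: [431.7, -181.8, 36.4]
eef_rot: [-3.142, 0.0, -0.093]
wrist_force: [0.3, -0.6, -0.3]
finger_gap: 18.7
finger_force: 12.0
clock: 17.8
eef_pos: [431.7, -181.8, 35.4]
eef_rot: [-3.142, 0.0, -0.093]
wrist_force: [0.3, 0.6, -0.2]
finger_gap: 18.7
finger_force: 12.0
clock: 18.1
eef_pos: [431.9, -181.9, 34.7]
eef_rot: [3.141, -0.0, -0.093]
wrist_force: [-0.8, 1.5, 5.0]
finger_gap: 18.6
finger_force: 12.0
```

Contact at z 34.7, as expected. Releasing slowly, then straight up and away.

```bash
python3 -m jog '[[20,[0,0,0],0],[22,[0,0,0],0],[26,[0,0,0],0],[32,[0,0,0],0],[40,[0,0,0],0],[46,[0,0,0],0],[46,[0,0,-0.1],0],[46,[0,0,-0.3],0],[46,[0,0,-0.5],0],[46,[0,0,-0.6],0],[46,[0,0,-0.6],0],[46,[0,0,-0.6],0],[46,[0,0,0],0]]'
python3 -m jog '[[46,[-0.1,0.5,0],0],[46,[-0.1,0.8,0],0],[46,[-0.1,0.8,0],0],[46,[-0.1,0.8,0],0],[46,[-0.1,0.8,0],0],[46,[-0.1,0.8,0],0],[46,[0,0.8,0],0],[46,[0,0.4,0],0],[46,[0,0,0],0]]'
python3 - <<'E'
from h import *
c=camera("top");a=camera("scene")
for q in("vial_uncapped_centre","lid"):
    for n in("top","scene"):
        for r in regions_of(n,q)[:3]:print(n,q,round(r["conf"],2),np.round(r["rect"],1))
A=cv2.resize(c[110:230,115:275],(800,600),interpolation=2)[:,:,::-1];cv2.imwrite("pics/f1.png",A)
for z in(3,68):print(proj("top",[431.9,-182,z]))
E
```

```text
clock: 19.4
eef_pos: [433.1, -182.5, 173.4]
eef_rot: [3.139, -0.006, -0.093]
wrist_force: [0.2, -0.4, -0.2]
finger_gap: 45.8
finger_force: 0.0
clock: 20.3
eef_pos: [374.4, -464.5, 168.2]
eef_rot: [-3.141, 0.001, -0.095]
wrist_force: [0.6, 0.1, 0.2]
finger_gap: 46.2
finger_force: 0.0
top lid 0.6 [153.9 133.7  67.   27.8]
scene lid 0.69 [144.2 180.6  68.7  52.8]
[[229.60017523 197.68116764]]
[[228.68465675 196.79448732]]
```

View pics/f1.png

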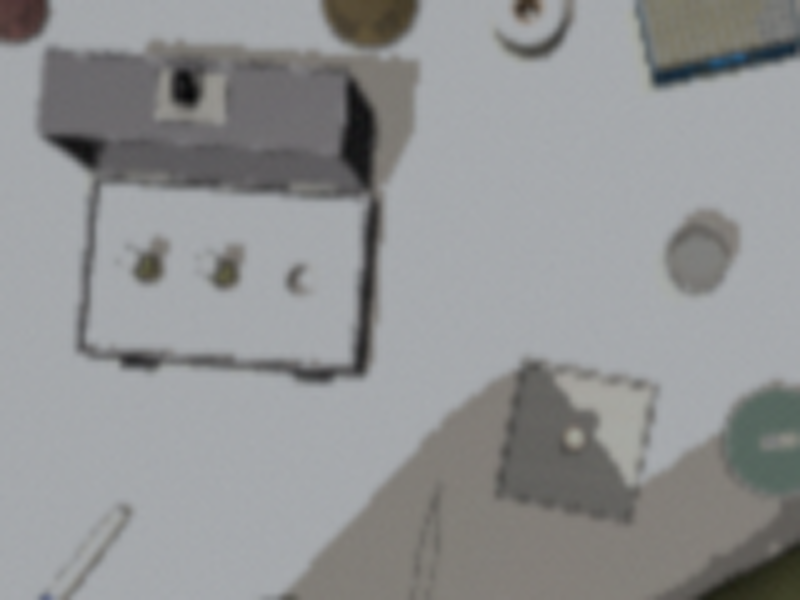

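The vial stands upright as a round spot in the tray at (574,438). The right-hand well at (298,280) is empty, the capped vials are still at (148,265) and (225,268), and the lid is open.

```bash
python3 -c "
from cell import *
print(sign_off())"
```

```text
the job is handed in; nothing more can be done
None
```

The job is handed in after about 20 s of the 54 s: the lid stands open past upright, the uncapped vial stands upright in the steel tray, and both capped vials are still in their wells.

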